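Gather the filter elements in a covered tip dish and replace the wrong one

ROBOT

A 6-joint arm with a two-finger parallel gripper is mounted at the origin on the work surface. World frame = base frame: x ahead of the robot, y to its left, z up, the work surface at z = 0. Lengths are in m, angles in rad, forces in N, time in s.
With the tool pointing down it reaches from about 0.35 to 0.975 m from the base axis. Payload 4.9 kg.
Tool frame: the origin (TCP) lies at the centre of the arm's flange, where the gripper is bolted on; the fingertips stand 173 mm ahead of it and the grasp point (between the pads) lies 155 mm ahead of it (ctrl.finger_overhang is the distance from the TCP to the fingertips, in m); z points along the fingers, y is the direction in which the jaws open and shut (so a half turn about z gives the same grasp; the last joint's range is limited). The gripper opens to 85 mm and grips with 20 to 120 N. Pads are 22 mm wide; open, the fingers measure 114 mm over their backs; the gripper's body (76 mm by 85 mm) begins 54 mm behind the grasp point. The pads swing forward as they close: fully open they stand 13 mm farther back than shut.
Start: joints at [-1.415, 0.053, 1.613, -0, 1.476, -0.119], TCP at [0.17, -0.602, 0.405] pointing down, gripper open.
Joint ranges: [-3.01, 3.01], [-1.01, 2.22], [0.06, 2.58], [-1.02, 4.17], [0.09, 2.62], [-3.14, 3.14]. Speed limits (rad/s): [2.57, 2.57, 3.14, 3.14, 3.14, 3.14].

INTERFACE

Orientations are given as a rotation vector (axis times angle).
In Python, from station import ctrl, eyes, spotter gives the robot as it stands.
- The arm moves only by the shell command python3 -m crank 'ROWS' [FORCE]. ROWS is JSON, a list of rows, each a list of 7 numbers: the turn, a rotation vector about the tool's x, y, z in rad, then the shift along the tool's x, y, z in mm, then the closure, from -1 (fully open) to 1 (shut). A call has 1 to 8 rows; each row shifts and turns the pose as measured when the row begins, along the tool's axes as they then stand; what a row does not reach is not made up. A row lasts 1/12 s, in which the tool goes at most 41.7 mm and 7.16 degrees, less where a joint would pass 70% of its speed; a pose out of reach is approached as far as the arm can. A call is refused whole if a number of a shift passes 41.7 or a number of a turn 0.125, either way. A call with a gripper value outside its range is refused whole. The fingers move at their own pace and stop on an object; FORCE is the grip in N (left out, the last holds). Time passes only in rows, so rows that do not move let the fingers close. It gives the time, the measured TCP pose, the force and the opening at its end, in the units of the state.
- ctrl.get_obs(): the state, without advancing time (a new reading comes with each control period).
- eyes.get_image(name): name is "scene" or "side" or "wrist"; returns a dict with "image" (420x560x3 uint8, red, green, blue), "vertical_fov" (degrees; the focal length in pixels is half the picture's height over the tangent of half this angle, whatever the lens; pixels are square), "cx", "cy" (the principal point, pixels), "rvec" (rotation vector, rad) and "tvec" (3), from world to camera coordinates, as OpenCV has them; the wrist camera has in their place "mount" (4x4, takes a point from camera to tool coordinates, whose origin is the TCP and whose axes are the flange's). Camera axes: x right, y down, z forward; pixel columns grow to the right and rows downward; lengths in m; the calibration is good to about 2 mm. A picture is of the moment at which its call begins: read the wrist's pose just before it. There is no depth.
- ctrl.finish_job(): hands the job in, once; it reports no verdict.
Trained networks look in a picture, given as the dict that the camera call returned (one of the last four; its "shot" number tells which), for a name from the list of things; names that differ only in an ending like _2 or _b are one class to them, and where a whole thing is asked for, a point or a joint stands for the part that bears it (a point fixed in the world has none). Each returns a list of dicts, best first, with "confidence" (0 to 1); they miss things now and then, are a little off and sometimes report something else, mostly with a low value. They report only what shows in the picture. A call takes as long as a camera call.
- spotter.look_for(query, picture): "centre" ([x, y, z] in m, in world coordinates, good to about 4 mm: the middle of the surface that is visible of it).
- spotter.outline_of(query, picture): "region" (420x560 bool, what is visible of it).
- spotter.mark_of(query, picture): "centre" ([x, y, z] in m, in world coordinates, good to about 4 mm: a listed point, or the origin of a listed thing).
The state is a dict: "t": time; "q": joint angles; "dq": joint speeds; "effort": joint torques, N m; "tool_pos": TCP position; "tool_rot": TCP orientation; "contact_force": force on the tool from outside, world axes, zero at the start; "wrist_torque": the same for the moment, N m; "opening": finger opening in m.
Only numpy, scipy, OpenCV 4.12 (cv2) and the standard library are available. Lean on these libraries where they do the work, as an engineer would, in place of code of your own. Each camera call takes 0.05 s, during which the arm holds its last target.

TASK

Three gas-line filter elements lie loose in the blue dish under its loose clear lid. Press down with the fingertips on the far edge of the lid so that the dish rocks and all three roll into the trough along its far side, let it come back level with the lid still on, then lift the lid off and lay it flat, knob up, on the black mat. Put the white element, which is the wrong one, into the red bin, and lay the brass spare from the stock rack in the trough instead; leave the other brass elements in the trough and disturb nothing else.

Things in the scene. Friction and masses are not known exactly. Their poses are not given: they have to be found in the camera images.
- stand: Fixed dark steel stand under the blue dish. Origin on the bench below the dish's middle; x points to the dish's far (trough) side, y along the trough, z up. Place varies; turned up to 0.3 rad either way. The dish's hinge runs along the stand's y axis, 45 mm above the bench over the origin.
- dish (a joint): Tilt of the blue dish about its hinge, rad: 0 level (a spring holds it on a stop), grows as the far (+x) side goes down, stop at 0.30. Pressing on the lid 50 mm from the hinge line takes about 6 N to start, 9 N at the stop; the spring brings the dish level when let go. The elements roll to the far side above about 0.1 rad; 0.25 or more for half a second is safe.
- trough (a point): Middle of the trough's bottom line: 40 mm towards +x from the dish's middle, 53.5 mm above the bench when level; axes as the stand's, tilting with the dish. The trough is a shallow V along y, 15 degree sides, crest 18 mm before and far wall 20 mm beyond the line, no ribs in it. An element in it has its middle 11.4 mm above this point, axis along y, and stays put when level.
- rim (a point): Centre of the dish's rim plane, where the lid lies, 82 mm above the bench when level; axes as the stand's, tilting with the dish. Dish: 130 mm (x) by 200 mm (y) outside, walls 5 mm. Its dark grey floor rises 3 degrees from the near wall to the trough's crest; two low ribs part the near area into three lanes (y = -54, 0, +54 mm), ending 26 mm before the trough line.
- lid: Loose flat clear lid, 130 mm (x) by 200 mm (y) by 5 mm, 170 g, merely lying on the dish's rim with nothing to locate it. Origin at the centre of its underside. A black bar knob stands in its middle: 50 mm long along the lid's x, 16 mm wide along y, from 5 to 31 mm above the origin. Good place to press: 50 mm from the middle towards +x, y = 0.
- bronze_a: Filter element: a plain solid roller 22 mm in diameter and 28 mm long, 40 g, with two thin steel bands. Origin at its middle, on its axis; its own y axis is the roller's axis (x and z turn as it rolls). Brass-coloured, right for the kit; starts in one of the dish's lanes, against the near wall.
- bronze_b: Filter element: a plain solid roller 22 mm in diameter and 28 mm long, 40 g, with two thin steel bands. Origin at its middle, on its axis; its own y axis is the roller's axis (x and z turn as it rolls). Brass-coloured, right for the kit; starts in another lane.
- white: Filter element: a plain solid roller 22 mm in diameter and 28 mm long, 40 g, with two thin steel bands. Origin at its middle, on its axis; its own y axis is the roller's axis (x and z turn as it rolls). White: the wrong one; starts in any of the three lanes.
- spare: Filter element: a plain solid roller 22 mm in diameter and 28 mm long, 40 g, with two thin steel bands. Origin at its middle, on its axis; its own y axis is the roller's axis (x and z turn as it rolls). Brass-coloured, lying in the stock rack: the replacement.
- black: Filter element: a plain solid roller 22 mm in diameter and 28 mm long, 40 g, with two thin steel bands. Origin at its middle, on its axis; its own y axis is the roller's axis (x and z turn as it rolls). Black, lying in the stock rack beside the spare; not to be used or moved.
- rack: Fixed aluminium stock rack, 60 mm (x) by 150 mm (y), its top a shallow V along its y axis, bottom of the V 21 mm above the bench, edges 26 mm. Origin on the bench under its middle. The spare and the black element lie in the V, axes along y, 40 mm either side of the middle, in either order; their middles are 32 mm above the bench.
- reject: Fixed red open bin for rejects, 110 by 110 mm, 45 mm high, walls 4 mm, floor about 4 mm thick. Origin on the bench under its middle.
- mat: Fixed black rubber mat, 150 mm (x) by 220 mm (y) by 4 mm, for the lid. Origin under its middle, on the bench.
- wrench: Bystander: steel wrench 160 mm long lying on the bench. Leave it alone.
- reagent: Bystander: amber bottle, 60 mm wide, 120 mm high. Leave it alone.
- beaker: Bystander: glass beaker, 66 mm wide, 75 mm high. Leave it alone.
- driver: Bystander: screwdriver 170 mm long, lying at the right. Leave it alone.
- jar: Bystander: white jar, 50 mm wide, 50 mm high. Leave it alone.
- coupler: Bystander: brass pipe coupler, 36 mm wide, 40 mm high. Leave it alone.
- cathode_lamp: Bystander: glass lamp tube 38 mm in diameter, 100 mm long, lying at the far left. Leave it alone.

How it is judged:
On the way, in this order (a step that is already met when the one before it is completed fails the run):
1. dish tilted by fingers pressing on the lid, the lid on it and all three elements in the trough (value of joint dish above 0.15 rad and contact force between the fingers and lid above 0.3 N and x of lid in the frame of rim between -0.02 and 0.02 m and y of lid in the frame of rim between -0.02 and 0.02 m and z of lid in the frame of rim between -0.004 and 0.006 m and x of bronze_a in the frame of trough between -0.013 and 0.0145 m and y of bronze_a in the frame of trough between -0.085 and 0.085 m and z of bronze_a in the frame of trough between 0.006 and 0.02 m and x of bronze_b in the frame of trough between -0.013 and 0.0145 m and y of bronze_b in the frame of trough between -0.085 and 0.085 m and z of bronze_b in the frame of trough between 0.006 and 0.02 m and x of white in the frame of trough between -0.013 and 0.0145 m and y of white in the frame of trough between -0.085 and 0.085 m and z of white in the frame of trough between 0.006 and 0.02 m), for 0.2 s.
2. dish level again, lid still on, all three elements in the trough (value of joint dish below 0.02 rad and x of lid in the frame of rim between -0.02 and 0.02 m and y of lid in the frame of rim between -0.02 and 0.02 m and z of lid in the frame of rim between -0.004 and 0.006 m and x of bronze_a in the frame of trough between -0.013 and 0.0145 m and y of bronze_a in the frame of trough between -0.085 and 0.085 m and z of bronze_a in the frame of trough between 0.006 and 0.02 m and x of bronze_b in the frame of trough between -0.013 and 0.0145 m and y of bronze_b in the frame of trough between -0.085 and 0.085 m and z of bronze_b in the frame of trough between 0.006 and 0.02 m and x of white in the frame of trough between -0.013 and 0.0145 m and y of white in the frame of trough between -0.085 and 0.085 m and z of white in the frame of trough between 0.006 and 0.02 m), for 0.2 s.
3. lid flat on the mat, knob up (horizontal distance between lid and mat below 0.04 m and angle between lid's own z axis and vertical below 0.06 rad and height (world z) of lid below 0.009 m and linear speed of lid below 0.02 m/s), for 0.2 s.
4. white element in the red bin (x of white in the frame of reject between -0.05 and 0.05 m and y of white in the frame of reject between -0.05 and 0.05 m and z of white in the frame of reject between 0 and 0.04 m and linear speed of white below 0.05 m/s), for 0.2 s.
5. spare lying in the trough (x of spare in the frame of trough between -0.013 and 0.0145 m and y of spare in the frame of trough between -0.085 and 0.085 m and z of spare in the frame of trough between 0.006 and 0.02 m and angle between the y axis of spare and the y axis of trough, either way round below 0.25 rad and linear speed of spare below 0.02 m/s), for 0.2 s.
At the end, for the whole second after the job is handed in: Spare and both brass elements at rest in the trough (middle within 13 mm of its line, axis within 0.25 rad), dish level (0.02 rad), white element in the red bin, lid flat and knob up on the mat, its centre within 40 mm of the mat's (all of step 3 and all of step 4 and all of step 5 and x of bronze_a in the frame of trough between -0.013 and 0.0145 m and y of bronze_a in the frame of trough between -0.085 and 0.085 m and z of bronze_a in the frame of trough between 0.006 and 0.02 m and angle between the y axis of each of bronze_a, bronze_b and the y axis of trough, either way round below 0.25 rad and x of bronze_b in the frame of trough between -0.013 and 0.0145 m and y of bronze_b in the frame of trough between -0.085 and 0.085 m and z of bronze_b in the frame of trough between 0.006 and 0.02 m and value of joint dish below 0.02 rad and height (world z) of spare below 0.08 m); the robot touches nothing.
It fails at once if lid off the dish (over 20 mm aside or 6 mm up) before both brass elements are in the trough (not (x of lid in the frame of rim between -0.02 and 0.02 m and y of lid in the frame of rim between -0.02 and 0.02 m and z of lid in the frame of rim between -0.004 and 0.006 m) and not ((x of bronze_a in the frame of trough between -0.013 and 0.0145 m and y of bronze_a in the frame of trough between -0.085 and 0.085 m and z of bronze_a in the frame of trough between 0.006 and 0.02 m) and (x of bronze_b in the frame of trough between -0.013 and 0.0145 m and y of bronze_b in the frame of trough between -0.085 and 0.085 m and z of bronze_b in the frame of trough between 0.006 and 0.02 m))).
It fails at once if lid tipped over (angle between lid's own z axis and vertical above 0.8 rad).
It fails at once if a right brass element taken out of the dish (height (world z) of any of bronze_a, bronze_b above 0.1 m).
It fails at once if black stock element moved over 20 mm (distance of black from where it was at the start of the episode above 0.02 m).
It fails at once if a bystander moved over 30 mm (distance of any of wrench, reagent, beaker, driver, jar, coupler, cathode_lamp from where it was at the start of the episode above 0.03 m).
It also fails if it takes over 72 s, if anything falls off the work surface, if the arm or the gripper's body presses on something with over 40 N, if the wrist force passes 120 N, or if a joint passes its speed limit or range.

## Working session

There is one attempt and no reset: what is moved stays moved. The work goes in short steps, Python scripts to look and compute and a shell command to move; the robot and the scene stay as the last step left them, time stands still between calls to the robot, and variables do not carry over. Pictures are saved under pics/ and viewed, and the job is handed in when it is done.

```bash
ls; mkdir -p pics; python3 - <<'E'
from station import ctrl, eyes, spotter
import cv2
o=ctrl.get_obs(); print(o, ctrl.finger_overhang)
for n in ["scene","side","wrist"]:
    p=eyes.get_image(n); cv2.imwrite(f"pics/{n}0.png",p["image"][:,:,::-1]); print(n,{k:v for k,v in p.items() if k!="image"})
    if n=="wrist": continue
    for q in ["stand","dish","trough","rim","lid","bronze_a","white","spare","black","rack","reject","mat","reagent","beaker","jar","coupler","wrench","driver","cathode_lamp"]:
        try:
            r=spotter.mark_of(q,p); print(n,q,[( [round(float(c),3) for c in d["centre"]],round(d["confidence"],2)) for d in r[:4]])
        except Exception as e: print(q,e)
print(ctrl.get_obs()["t"])
E
```

```text
pics
{'t': 0.0, 'q': array([-1.41498750e+00,  5.33667447e-02,  1.61430703e+00, -1.45670636e-05,
        1.47599615e+00, -1.19016524e-01]), 'dq': array([-4.30635375e-05,  7.94748962e-04,  3.09428400e-04,  2.35433814e-04,
       -6.94554000e-04, -2.64581394e-04]), 'effort': array([ 2.90462107e-03, -3.93684554e+01, -3.70171881e+01,  1.26304012e-04,
        7.29530773e-03,  6.62171843e-06]), 'tool_pos': array([ 0.16955852, -0.60127966,  0.40344874]), 'tool_rot': array([-3.10992176e+00, -4.30055077e-01,  8.27410447e-05]), 'contact_force': array([ 0.26653118, -0.38885052,  0.41965921]), 'wrist_torque': array([-0.00143231,  0.01487595,  0.01882469]), 'opening': 0.08572617845274498} 0.1734
scene {'vertical_fov': 53.52074779551547, 'cx': 277.7658319685983, 'cy': 210.48092387109287, 'rvec': array([ 2.22410884,  1.17341381, -0.42928554]), 'tvec': array([-0.26785398, -0.34055323,  1.45379714]), 'shot': 1}
scene stand [([0.49, -0.022, 0.001], 0.63), ([0.77, 0.245, -0.002], 0.37)]
dish it knows: beaker, black, bronze, cathode_lamp, coupler, driver, jar, lid, mat, rack, reagent, reject, rim, spare,
[... 1720 characters left out ...]
oupler [([0.564, -0.286, 0.001], 0.5), ([0.698, 0.174, 0.002], 0.49)]
side wrench [([0.683, 0.302, -0.001], 0.67)]
side driver [([0.483, -0.433, 0.003], 0.64), ([0.694, 0.174, 0.001], 0.42)]
side cathode_lamp [([0.773, 0.247, -0.004], 0.7)]
wrist {'vertical_fov': 61.95644023809928, 'cx': 281.4250416402097, 'cy': 210.70197105551014, 'mount': array([[ 2.87157229e-04, -9.63186473e-01, -2.68834032e-01,
         6.77719600e-02],
       [ 9.99999396e-01,  5.61683189e-04, -9.44257659e-04,
        -4.62671409e-05],
       [ 1.06049576e-03, -2.68833598e-01,  9.63186052e-01,
         2.99126152e-02],
       [ 0.00000000e+00,  0.00000000e+00,  0.00000000e+00,
         1.00000000e+00]]), 'shot': 3}
1.95
```

View images.

View pics/scene0.png

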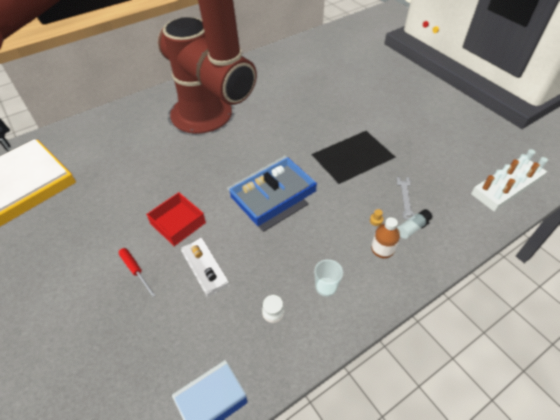

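View pics/side0.png

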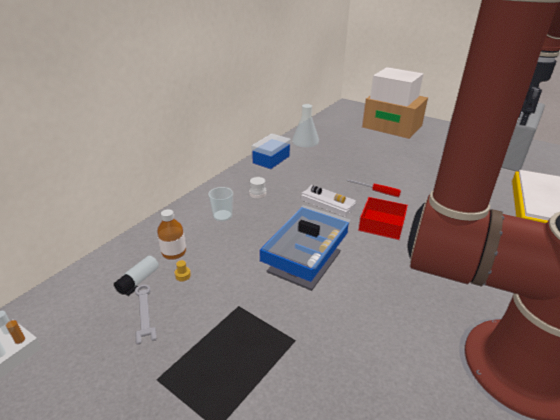

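```bash
cat > h.py <<'E'
from station import ctrl, eyes, spotter
import cv2, numpy as np
from scipy.spatial.transform import Rotation as R
def shot(n,name=None):
    o=ctrl.get_obs(); p=eyes.get_image(n)
    if name: cv2.imwrite("pics/"+name,p["image"][:,:,::-1])
    if n=="wrist":
        T=np.eye(4);T[:3,:3]=R.from_rotvec(o["tool_rot"]).as_matrix();T[:3,3]=o["tool_pos"]
        C=T@p["mount"]; p["Rwc"]=C[:3,:3]; p["c"]=C[:3,3]
    else:
        M=R.from_rotvec(p["rvec"]).as_matrix(); p["Rwc"]=M.T; p["c"]=-M.T@p["tvec"]
    p["f"]=210/np.tan(np.radians(p["vertical_fov"])/2)
    return p
def back(p,uv,z):
    uv=np.atleast_2d(uv).astype(float)
    d=np.c_[(uv[:,0]-p["cx"])/p["f"],(uv[:,1]-p["cy"])/p["f"],np.ones(len(uv))]@p["Rwc"].T
    return p["c"]+d*((z-p["c"][2])/d[:,2])[:,None]
def proj(p,P):
    X=(np.atleast_2d(P)-p["c"])@p["Rwc"]
    return np.c_[X[:,0]/X[:,2]*p["f"]+p["cx"],X[:,1]/X[:,2]*p["f"]+p["cy"]]
def rect(p,region,z):
    v,u=np.nonzero(region); P=back(p,np.c_[u,v],z)[:,:2].astype(np.float32)
    return cv2.minAreaRect(P*1000)
def tgt(xyz,yaw):
    """delta in tool axes (mm) to bring grasp... TCP to xyz, tool down with jaw axis y at yaw from world y"""
    o=ctrl.get_obs(); Rt=R.from_rotvec(o["tool_rot"])
    Rd=R.from_matrix(np.array([[np.cos(yaw),np.sin(yaw),0],[np.sin(yaw),-np.cos(yaw),0],[0,0,-1.]]))
    print("t",round(o["t"],2),"pos",np.round(o["tool_pos"],4),"F",np.round(o["contact_force"],1),"open",round(o["opening"],4))
    print("turn",np.round((Rt.inv()*Rd).as_rotvec(),3),"shift mm (tool)",np.round(Rt.inv().apply(np.array(xyz)-o["tool_pos"])*1000,1),"world",np.round((np.array(xyz)-o["tool_pos"])*1000,1))
E
python3 - <<'E'
from h import *
o=ctrl.get_obs();print(np.round(R.from_rotvec(o["tool_rot"]).as_matrix(),3))
for n in ["scene","side"]:
    p=shot(n)
    for q,z in [("lid",.087),("rim",.082),("mat",.004),("rack",.026),("reject",.045),("stand",0.08)]:
        for d in spotter.outline_of(q,p)[:2]:
            print(n,q,round(d["confidence"],2),[np.round(x,1) for x in rect(p,d["region"],z)],d["region"].sum())
E
```

```text
[[ 0.962  0.271 -0.   ]
 [ 0.271 -0.962  0.   ]
 [-0.    -0.    -1.   ]]
scene lid 0.72 [array([488.3, -29. ]), array([132.6, 200.9]), np.float64(4.0)] 2701
scene lid 0.27 [array([725.1, 232.2]), array([ 32.2, 136.3]), np.float64(48.7)] 286
scene rim 0.63 [array([554.5, -49.5]), array([227.4, 106.9]), np.float64(68.3)] 695
scene mat 0.66 [array([467.3, 291.3]), array([225.8, 158.8]), np.float64(86.4)] 2434
scene mat 0.27 [array([501.2,  -9.9]), array([244.5, 106.6]), np.float64(70.4)] 581
scene rack 0.79 [array([ 573.6, -287.1]), array([ 61.3, 162.3]), np.float64(87.4)] 1094
scene reject 0.76 [array([ 410.2, -280.8]), array([140.1, 122.8]), np.float64(11.2)] 1846
scene stand 0.76 [array([561.7, -54.9]), array([224.3, 124.8]), np.float64(67.5)] 1021
side lid 0.76 [array([486.7, -25.7]), array([131.1, 205.5]), np.float64(4.1)] 3081
side rim 0.79 [array([480.2,   5.9]), array([141.9, 206.1]), np.float64(2.4)] 939
side mat 0.58 [array([466. , 293.7]), array([219.9, 150.7]), np.float64(86.9)] 8174
side rack 0.63 [array([ 559.1, -262.1]), array([ 92. , 159.8]), np.float64(88.6)] 721
side rack 0.41 [array([818.1,  95.7]), array([ 66.4, 218. ]), np.float64(53.6)] 1111
side reject 0.81 [array([ 386.6, -247.2]), array([113.5, 175.3]), np.float64(11.5)] 1569
side stand 0.65 [array([474.4,  12.3]), array([155.8, 232. ]), np.float64(2.5)] 1624
```

```bash
python3 -m crank '[[0,0,0.102,20,-36,0,1],[0,0,0.102,22,-34,0,1],[0,0,0,24,-33,0,1],[0,0,0,24,-33,0,1],[0,0,0,24,-33,0,1],[0,0,0,24,-33,0,1],[0,0,0,24,-33,0,1],[0,0,0,24,-33,0,1]]' 30; python3 -c "
from h import *
tgt([.515,-.02,.40],.07)"
```

```text
t: 3.32
tool_pos: [0.3268, -0.3157, 0.401]
tool_rot: [-3.138, -0.072, 0.001]
contact_force: [1.3, 0.1, -0.8]
opening: 0.0003
t 3.32 pos [ 0.3268 -0.3157  0.401 ] F [ 1.3  0.1 -0.8] open 0.0003
turn [-0.003  0.001 -0.024] shift mm (tool) [ 201.5 -286.8    1.7] world [188.2 295.7  -1. ]
```

```bash
python3 -m crank '[[0,0,-0.02,24,-34,0,1],[0,0,0,24,-34,0,1],[0,0,0,24,-34,0,1],[0,0,0,24,-34,0,1],[0,0,0,24,-34,0,1],[0,0,0,24,-34,0,1],[0,0,0,24,-34,0,1],[0,0,0,24,-34,0,1]]'; python3 -m crank '[[0,0,0,10,-14,0,1],[0,0,0,0,0,0,1]]'; python3 - <<'E'
from h import *
p=shot("wrist","w1.png"); 
for q,z in [("lid",.087)]:
    for d in spotter.outline_of(q,p)[:2]: print(q,round(d["confidence"],2),[np.round(x,1) for x in rect(p,d["region"],z)],d["region"].sum())
for q in ["lid","rim","trough","stand","white","bronze_a"]:
    print(q,[( np.round(d["centre"],3),round(d["confidence"],2)) for d in spotter.mark_of(q,p)])
tgt([.515,-.02,.40],.07)
E
```

```text
t: 3.98
tool_pos: [0.4975, -0.0291, 0.4047]
tool_rot: [3.137, 0.103, 0.013]
contact_force: [0.6, -0.7, 0.5]
opening: -0.0001
t: 4.15
tool_pos: [0.5088, -0.008, 0.4052]
tool_rot: [3.139, 0.116, 0.016]
contact_force: [-0.2, 0.3, -0.3]
opening: -0.0003
lid 0.86 [array([486.7, -27. ]), array([130.9, 201.5]), np.float64(4.6)] 30832
lid [(array([ 0.485, -0.029,  0.085]), 0.95)]
rim []
trough [(array([ 0.393, -0.275, -0.   ]), 0.68)]
stand []
white []
bronze_a []
t 4.55 pos [ 0.5074 -0.0119  0.4051] F [-0.5  1.2  0.9] open -0.0005
turn [ 0.002 -0.009 -0.003] shift mm (tool) [7.  8.5 5.2] world [ 7.6 -8.1 -5.1]
```

View pics/w1.png

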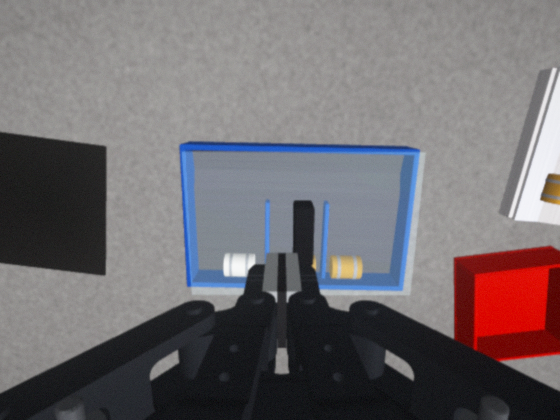

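```bash
python3 -m crank '[[0,-0.009,0,15,6,30,1],[0,0,0,14,6,32,1],[0,0,0,0,0,36,1],[0,0,0,0,0,30,1],[0,0,0,0,0,0,1]]'; python3 -c "
from h import *
tgt([.537,-.023,.264],.075)"
```

```text
t: 4.97
tool_pos: [0.5396, -0.0275, 0.2794]
tool_rot: [3.135, 0.094, 0.022]
contact_force: [-1.1, 0.8, -1.8]
opening: -0.0001
t 4.97 pos [ 0.5396 -0.0275  0.2794] F [-1.1  0.8 -1.8] open -0.0001
turn [ 0.006 -0.014 -0.015] shift mm (tool) [-2.6 -4.7 15.3] world [ -2.6   4.5 -15.4]
```

```bash
python3 -m crank '[[0.006,-0.014,-0.015,-2,-4,8,1],[0,0,0,0,0,6,1],[0,0,0,0,0,0,1]]'; python3 -c "
from h import *
tgt([.537,-.023,.2604],.075)"
```

```text
t: 5.22
tool_pos: [0.5373, -0.0248, 0.2662]
tool_rot: [-3.139, -0.115, 0.002]
contact_force: [0.4, 0.7, 0.1]
opening: 0.0001
t 5.22 pos [ 0.5373 -0.0248  0.2662] F [0.4 0.7 0.1] open 0.0001
turn [-0.001  0.001 -0.001] shift mm (tool) [-0.1 -1.9  5.8] world [-0.3  1.8 -5.8]
```

```bash
python3 -m crank '[[0,0,0,0,0,3,1],[0,0,0,0,0,4,1],[0,0,0,2,0,3,1],[0,0,0,2,0,3,1],[0,0,0,2,0,3,1]]'; python3 -c "
from h import *
tgt([.537,-.023,.2604],.075)"
```

```text
t: 5.63
tool_pos: [0.5457, -0.0247, 0.2571]
tool_rot: [3.138, 0.116, 0.013]
contact_force: [-3.6, 0.9, 5.4]
opening: 0.0004
t 5.63 pos [ 0.5457 -0.0247  0.2571] F [-3.6  0.9  5.4] open 0.0004
turn [ 0.002 -0.008 -0.001] shift mm (tool) [-8.5 -2.3 -3.3] world [-8.7  1.7  3.3]
```

```bash
python3 -m crank '[[0,-0.008,0,0,0,4,1],[0,0,0,0,0,4,1],[0,0,0,0,0,4,1]]'; python3 - <<'E'
from h import *
tgt([.537,-.023,.2604],.075)
p=shot("side","s1.png"); p=shot("wrist","w2.png")
E
python3 -c "
import cv2
a=cv2.imread('pics/s1.png')[170:300,220:400]
cv2.imwrite('pics/s1c.png',cv2.resize(a,None,fx=4,fy=4,interpolation=cv2.INTER_CUBIC))"
```

```text
t: 5.88
tool_pos: [0.5495, -0.0244, 0.2512]
tool_rot: [3.137, 0.116, 0.017]
contact_force: [-2.9, -0.4, 7.2]
opening: -0.0002
t 5.88 pos [ 0.5495 -0.0244  0.2512] F [-2.9 -0.4  7.2] open -0.0002
turn [ 0.003 -0.011 -0.001] shift mm (tool) [-12.3  -2.3  -9.3] world [-12.5   1.4   9.2]
```

View pics/s1c.png

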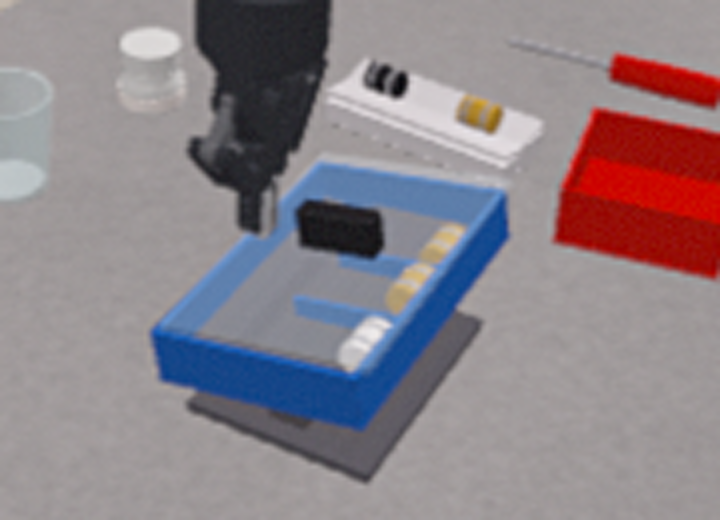

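View pics/w2.png

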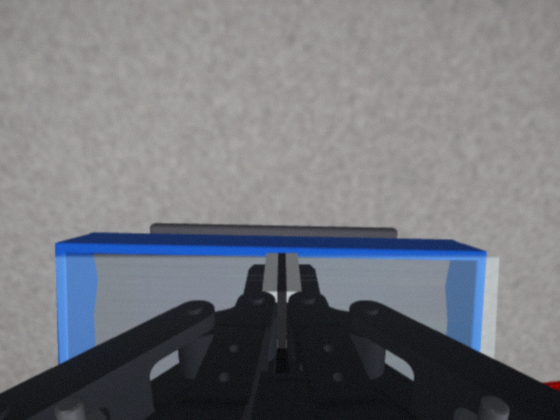

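```bash
python3 -m crank '[[0,-0.005,0,-1,0,5,1],[0,-0.005,0,-1,0,5,1],[0,0,0,-1,0,5,1],[0,0,0,0,0,3,1]]'; python3 - <<'E'
from h import *
tgt([.537,-.023,.2604],.075)
p=shot("side","s2.png")
a=p["image"][170:300,220:400,::-1]
cv2.imwrite('pics/s2c.png',cv2.resize(a,None,fx=4,fy=4,interpolation=cv2.INTER_CUBIC))
E
```

```text
t: 6.32
tool_pos: [0.5534, -0.0243, 0.2439]
tool_rot: [3.136, 0.117, 0.035]
contact_force: [-2.0, -0.5, 6.2]
opening: -0.0001
t 6.32 pos [ 0.5534 -0.0243  0.2439] F [-2.  -0.5  6.2] open -0.0001
turn [ 0.004 -0.022 -0.001] shift mm (tool) [-15.9  -2.5 -16.9] world [-16.4   1.3  16.5]
```

View pics/s2c.png

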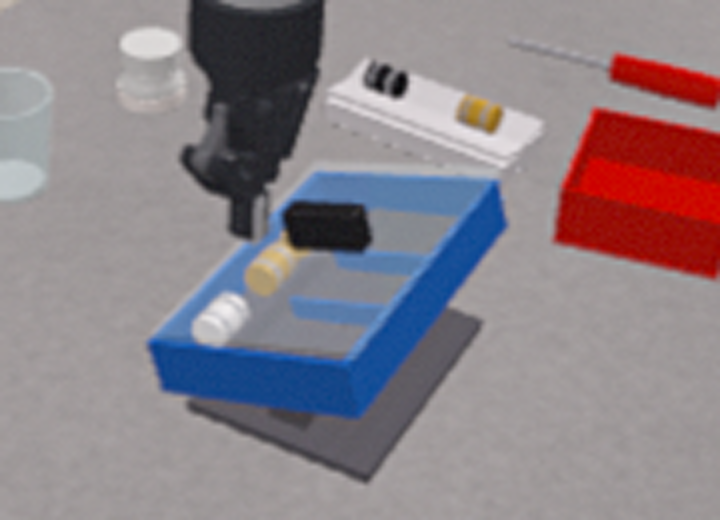

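```bash
python3 -m crank '[[0,-0.008,0,-1,0,3,1],[0,-0.005,0,-1,0,3,1],[0,-0.005,0,-1,0,3,1],[0,-0.005,0,-1,0,3,1],[0,-0.005,0,-1,0,3,1],[0,-0.005,0,-1,0,3,1]]'; python3 - <<'E'
from h import *
tgt([.537,-.023,.2604],.075)
p=shot("side","s3.png")
a=p["image"][170:300,220:400,::-1]
cv2.imwrite('pics/s3c.png',cv2.resize(a,None,fx=4,fy=4,interpolation=cv2.INTER_CUBIC))
p=shot("wrist","w3.png")
E
```

```text
t: 6.87
tool_pos: [0.5572, -0.0246, 0.2428]
tool_rot: [3.133, 0.117, 0.025]
contact_force: [-2.8, 1.8, 10.5]
opening: 0.0
t 6.87 pos [ 0.5572 -0.0246  0.2428] F [-2.8  1.8 10.5] open 0.0
turn [ 0.007 -0.016 -0.   ] shift mm (tool) [-19.8  -3.  -17.9] world [-20.2   1.6  17.6]
```

View pics/s3c.png

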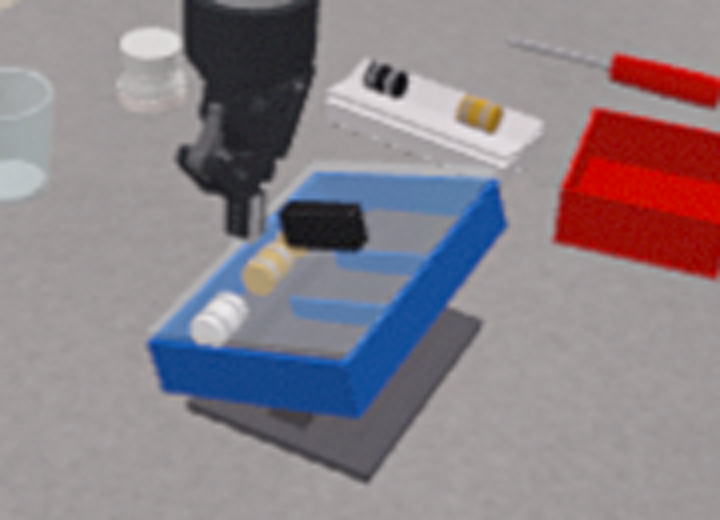

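View pics/w3.png

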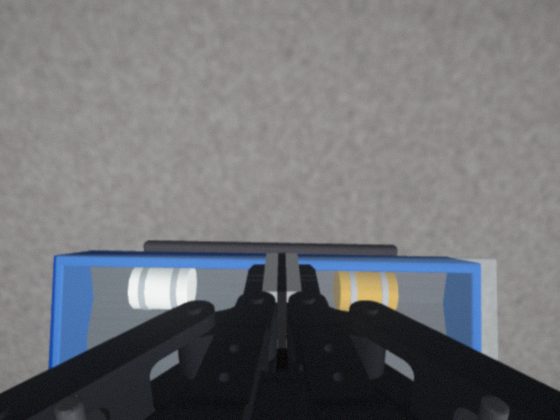

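```bash
python3 -m crank '[[0,-0.01,0,-4,0,-2,1],[0,0,0,-4,0,-3,1],[0,0,0,-4,0,-4,1],[0,0,0,-3,0,-4,1],[0,0,0,-3,0,-4,1],[0,0,0,-2,0,-4,1],[0,0,0,-1,0,-4,1]]'; python3 - <<'E'
from h import *
tgt([.537,-.023,.2604],.075)
p=shot("side","s4.png")
a=p["image"][170:300,220:400,::-1]
cv2.imwrite('pics/s4c.png',cv2.resize(a,None,fx=4,fy=4,interpolation=cv2.INTER_CUBIC))
p=shot("wrist","w4.png")
E
```

```text
t: 7.55
tool_pos: [0.5388, -0.0256, 0.2741]
tool_rot: [3.132, 0.118, 0.032]
contact_force: [0.2, -0.4, -0.4]
opening: 0.0002
t 7.55 pos [ 0.5388 -0.0256  0.2741] F [ 0.2 -0.4 -0.4] open 0.0002
turn [ 0.008 -0.02   0.   ] shift mm (tool) [-1.9 -2.9 13.6] world [ -1.8   2.6 -13.7]
```

View pics/s4c.png

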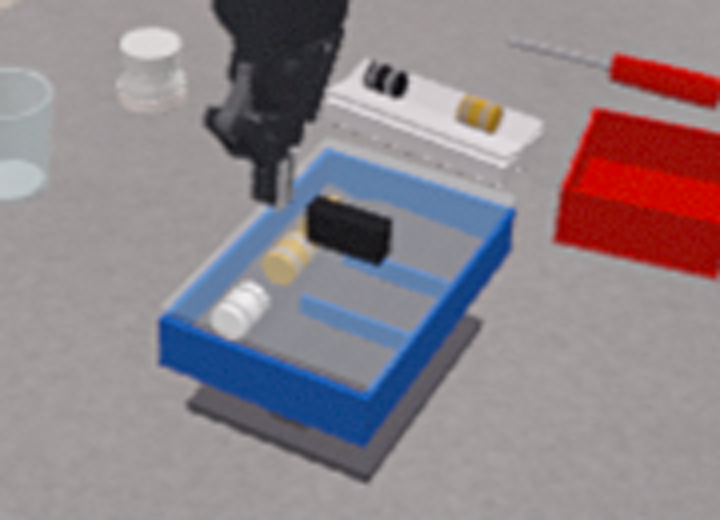

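View pics/w4.png

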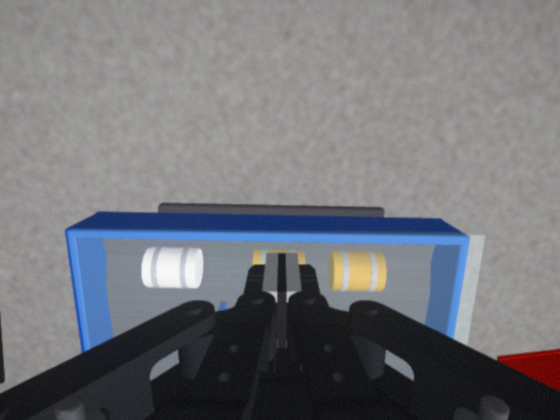

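```bash
python3 -m crank '[[0.008,-0.02,0,-15,0,-38,-1],[0,0,0,-15,0,-38,-1],[0,0,0,-10,0,-36,-1],[0,0,0,0,0,0,-1]]'; python3 - <<'E'
from h import *
for n in ["wrist","side"]:
    p=shot(n,n+"5.png")
    for d in spotter.outline_of("lid",p)[:1]: print(n,round(d["confidence"],2),[np.round(x,1) for x in rect(p,d["region"],.0865)],d["region"].sum())
    print([(np.round(d["centre"],3),round(d["confidence"],2)) for q in ("lid","rim","trough","white","bronze_a") for d in spotter.mark_of(q,p)])
tgt([.537,-.023,.2604],.075)
E
```

```text
t: 7.98
tool_pos: [0.4967, -0.0286, 0.3836]
tool_rot: [-3.136, -0.118, 0.021]
contact_force: [1.9, 0.1, 1.1]
opening: 0.0478
wrist 0.89 [array([491.5, -27.5]), array([130.8, 200.9]), np.float64(3.5)] 39464
[(array([ 0.49 , -0.032,  0.081]), 0.65)]
side 0.69 [array([492.1, -25.8]), array([131.4, 204.2]), np.float64(3.6)] 3054
[(array([ 0.491, -0.026,  0.082]), 0.76), (array([ 0.492, -0.025,  0.083]), 0.37), (array([0.698, 0.171, 0.003]), 0.5), (array([ 0.685,  0.304, -0.   ]), 0.2), (array([ 0.609, -0.285,  0.028]), 0.2), (array([0.683, 0.303, 0.003]), 0.28)]
t 8.68 pos [ 0.4961 -0.0282  0.3755] F [-0.3  0.2  0.3] open 0.0853
turn [-0.007  0.025  0.   ] shift mm (tool) [ 44.1  -1.3 114.1] world [  40.9    5.2 -115.1]
```

View pics/wrist5.png

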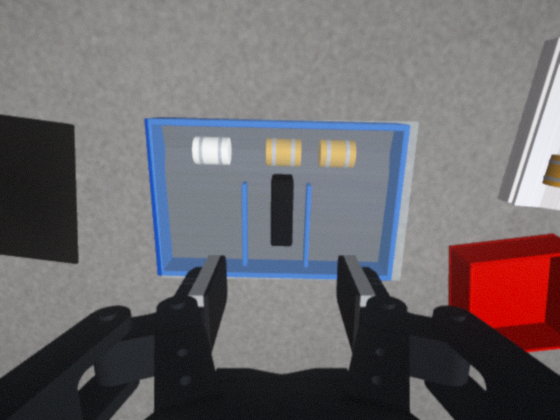

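```bash
python3 -m crank '[[-0.007,0.025,0.01,-2,0,35,-1],[0,0,0,0,0,35,-1],[0,0,0,0,0,28,-1],[0,0,0,0,0,0,-1]]'; python3 -c "
from h import *
tgt([.4915,-.0275,.263],.062)"
```

```text
t: 9.02
tool_pos: [0.495, -0.0285, 0.2789]
tool_rot: [3.137, 0.102, 0.017]
contact_force: [-1.3, 0.7, -0.9]
opening: 0.0854
t 9.02 pos [ 0.495  -0.0285  0.2789] F [-1.3  0.7 -0.9] open 0.0854
turn [ 0.003 -0.011  0.003] shift mm (tool) [-3.6 -1.3 15.8] world [ -3.5   1.  -15.9]
```

```bash
python3 -m crank '[[0.003,-0.011,0.003,-3,-1,9,-1],[0,0,0,0,0,6,-1],[0,0,0,0,0,0,0.2],[0,0,0,0,0,0,1],[0,0,0,0,0,0,1],[0,0,0,0,0,0,1]]' 40; python3 -c "
from h import *
tgt([.4915,-.0275,.263],.062)"
```

```text
t: 9.52
tool_pos: [0.4938, -0.028, 0.2681]
tool_rot: [3.139, 0.097, 0.007]
contact_force: [0.1, 0.8, 0.4]
opening: 0.0388
t 9.52 pos [ 0.4938 -0.028   0.2681] F [0.1 0.8 0.4] open 0.0388
turn [ 0.001 -0.005 -0.   ] shift mm (tool) [-2.3 -0.7  5.1] world [-2.3  0.5 -5.1]
```

```bash
python3 -m crank '[[0,-0.005,0,-2,-0.5,4,1],[0,0,0,0,0,0,1],[0,0,0,0,0,0,1],[0,0,0,0,0,0,1]]' 40; python3 -c "
from h import *
tgt([.4915,-.0275,.263],.062)"
```

```text
t: 9.85
tool_pos: [0.4923, -0.0277, 0.2659]
tool_rot: [3.138, 0.097, 0.004]
contact_force: [0.0, -0.4, -2.2]
opening: 0.0154
t 9.85 pos [ 0.4923 -0.0277  0.2659] F [ 0.  -0.4 -2.2] open 0.0154
turn [ 0.002 -0.003 -0.   ] shift mm (tool) [-0.8 -0.3  2.9] world [-0.8  0.2 -2.9]
```

```bash
python3 -m crank '[[0,0,0,0,0,-12,1],[0,0,0,0,0,-25,1],[0,0,0,0,-15,-25,1],[0,0,0.06,0,-35,0,1],[0,0,0.06,-2,-38,0,1],[0,0,0,-5,-38,0,1],[0,0,0,-5,-38,0,1]]'; python3 -c "
from h import *
tgt([.4663,.2925,.24],-.06)"
```

```text
t: 10.43
tool_pos: [0.4822, 0.1368, 0.3343]
tool_rot: [3.137, -0.122, 0.006]
contact_force: [0.9, 0.3, -2.9]
opening: 0.0152
t 10.43 pos [0.4822 0.1368 0.3343] F [ 0.9  0.3 -2.9] open 0.0152
turn [ 0.002 -0.004 -0.018] shift mm (tool) [ -28.3 -154.2   93.8] world [-15.9 155.7 -94.3]
```

```bash
python3 -m crank '[[0.002,-0.004,-0.018,-7,-38,0,1],[0,0,0,-6,-38,10,1],[0,0,0,-6,-38,20,1],[0,0,0,-4,-20,30,1],[0,0,0,0,0,20,1],[0,0,0,0,0,0,1]]'; python3 -c "
from h import *
tgt([.4663,.2925,.19],-.06)"
```

```text
t: 10.93
tool_pos: [0.4666, 0.2844, 0.2621]
tool_rot: [-3.134, 0.079, -0.019]
contact_force: [-0.2, -0.4, -2.9]
opening: 0.015
t 10.93 pos [0.4666 0.2844 0.2621] F [-0.2 -0.4 -2.9] open 0.015
turn [-0.007 -0.012  0.01 ] shift mm (tool) [-1.5 -7.6 72.1] world [ -0.3   8.1 -72.1]
```

```bash
python3 -m crank '[[-0.007,-0.012,0.01,-1,-7,30,1],[0,0,0,0,0,28,1],[0,0,0,0,0,0,1]]'; python3 - <<'E'
from h import *
tgt([.4663,.2925,.188],-.06)
p=shot("side","s6.png")
E
```

```text
t: 11.18
tool_pos: [0.4677, 0.2927, 0.2072]
tool_rot: [-3.139, 0.094, -0.005]
contact_force: [-1.5, -0.3, -2.9]
opening: 0.0153
t 11.18 pos [0.4677 0.2927 0.2072] F [-1.5 -0.3 -2.9] open 0.0153
turn [-0.002 -0.003 -0.   ] shift mm (tool) [-1.5  0.4 19.2] world [ -1.4  -0.2 -19.2]
```

View pics/s6.png

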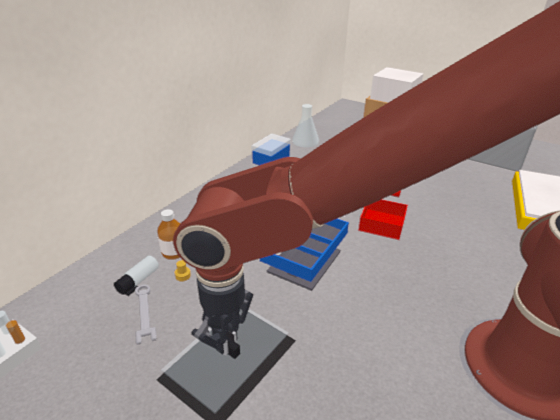

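Lid hangs level just over the mat (about px 228,360). Lower and release.

```bash
python3 -m crank '[[0,0,0,-1,0,10,1],[0,0,0,0,0,6,1],[0,0,0,0,0,3,1],[0,0,0,0,0,2,1],[0,0,0,0,0,0,1]]'; python3 -c "
from h import *
tgt([.4663,.2925,.188],-.06)"
```

```text
t: 11.65
tool_pos: [0.4718, 0.293, 0.1962]
tool_rot: [-3.131, 0.099, -0.028]
contact_force: [0.1, 0.9, -1.5]
opening: 0.0152
t 11.65 pos [0.4718 0.293  0.1962] F [ 0.1  0.9 -1.5] open 0.0152
turn [-0.009 -0.017 -0.003] shift mm (tool) [-5.6  0.9  8.1] world [-5.5 -0.5 -8.2]
```

```bash
python3 -m crank '[[-0.009,-0.017,0,-2,0,4,1],[0,0,0,0,0,4,1],[0,0,0,0,0,3,1],[0,0,0,0,0,2,1]]'; python3 -c "
from h import *
tgt([.4663,.2925,.188],-.06)"
```

```text
t: 11.98
tool_pos: [0.4715, 0.2938, 0.1877]
tool_rot: [3.14, -0.099, 0.002]
contact_force: [-12.4, -6.6, 23.5]
opening: 0.0149
t 11.98 pos [0.4715 0.2938 0.1877] F [-12.4  -6.6  23.5] open 0.0149
turn [ 0.    -0.001 -0.003] shift mm (tool) [-5.1  1.6 -0.4] world [-5.2 -1.3  0.3]
```

Firmly down on the mat; open and rise.

```bash
python3 -m crank '[[0,0,0,0,0,-1,-0.2],[0,0,0,0,0,0,-0.2],[0,0,0,0,0,0,-0.2],[0,0,0,0,0,0,-0.2],[0,0,0,0,0,-20,-0.2],[0,0,0,0,0,-40,-0.2],[0,0,0,0,30,-25,-0.2],[0,0,0,0,40,0,-0.2]]'; python3 - <<'E'
from h import *
tgt([.525,.03,.33],.07)
p=shot("side","s7.png")
print([(np.round(d["centre"],3),round(d["confidence"],2)) for d in spotter.mark_of("lid",p)])
for d in spotter.outline_of("lid",p)[:1]: print([np.round(x,1) for x in rect(p,d["region"],.007)])
E
```

```text
t: 12.65
tool_pos: [0.4673, 0.2266, 0.276]
tool_rot: [-3.14, 0.087, -0.0]
contact_force: [1.6, 0.2, 0.4]
opening: 0.0513
t 12.65 pos [0.4673 0.2266 0.276 ] F [1.6 0.2 0.4] open 0.0513
turn [-0.    -0.    -0.126] shift mm (tool) [ 68.6 193.1 -54. ] world [  57.7 -196.6   54. ]
[(array([0.47 , 0.296, 0.003]), 0.74)]
[array([472. , 293.6]), array([202.3, 134.5]), np.float64(86.7)]
```

View pics/s7.png

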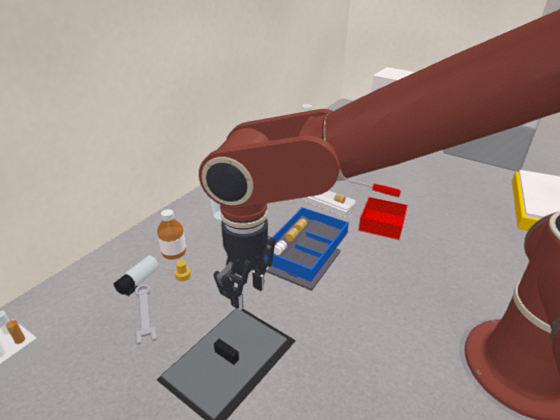

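```bash
python3 -m crank '[[0,0,-0.063,10,38,-8,0.1],[0,0,-0.063,10,38,-8,0.1],[0,0,0,8,38,-8,0.1],[0,0,0,8,38,-8,0.1],[0,0,0,8,38,-8,0.1],[0,0,0,0,0,0,0.1]]'; python3 - <<'E'
from h import *
for n in ["wrist"]:
    p=shot(n,n+"8.png")
    for q in ("white","bronze_a"):
      for d in spotter.outline_of(q,p)[:3]: 
        v,u=np.nonzero(d["region"]);print(q,round(d["confidence"],2),np.round([u.mean(),v.mean(),u.min(),u.max(),v.min(),v.max()]),[np.round(x,1) for x in rect(p,d["region"],.068)])
    print([(q,np.round(d["centre"],3),round(d["confidence"],2)) for q in ("rim","trough","white","bronze_a") for d in spotter.mark_of(q,p)])
tgt([.523,.033,.26],.07)
E
```

```text
t: 13.3
tool_pos: [0.517, 0.0335, 0.3084]
tool_rot: [3.139, 0.127, -0.018]
contact_force: [-0.2, 0.2, 0.4]
opening: 0.0389
white 0.84 [286. 205. 262. 309. 186. 222.] [array([527.6,  32. ]), array([23.2, 29.4]), np.float64(4.7)]
bronze_a 0.7 [448. 209. 419. 478. 191. 227.] [array([532.5, -69.4]), array([22.8, 37.4]), np.float64(2.5)]
bronze_a 0.56 [379. 207. 353. 405. 190. 225.] [array([530. , -26.3]), array([22.6, 33.1]), np.float64(4.7)]
[('rim', array([ 0.491, -0.022,  0.08 ]), 0.74), ('trough', array([ 0.53 , -0.022,  0.056]), 0.63), ('white', array([0.529, 0.03 , 0.068]), 0.61), ('white', array([ 0.488, -0.024,  0.003]), 0.19), ('bronze_a', array([ 0.532, -0.068,  0.065]), 0.65)]
t 13.65 pos [0.5145 0.0391 0.306 ] F [ 1.1  0.3 -0.5] open 0.0382
turn [-0.003  0.016  0.018] shift mm (tool) [ 8.7  7.  45.9] world [  8.5  -6.1 -46. ]
```

View pics/wrist8.png

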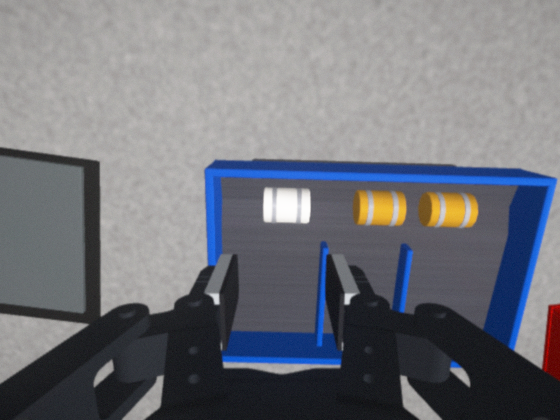

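```bash
python3 -m crank '[[-0.003,0.016,0.012,12,9,20,0.1],[0,0,0,0,0,20,0.1],[0,0,0,0,0,0,0.1]]'; python3 -c "
from h import *
tgt([.528,.031,.236],.075)"
```

```text
t: 13.9
tool_pos: [0.5272, 0.0349, 0.2657]
tool_rot: [-3.139, -0.129, -0.005]
contact_force: [-0.7, -0.3, -0.3]
opening: 0.0387
t 13.9 pos [0.5272 0.0349 0.2657] F [-0.7 -0.3 -0.3] open 0.0387
turn [-0.    -0.003  0.007] shift mm (tool) [ 0.4  3.9 29.7] world [  0.8  -3.9 -29.7]
```

```bash
python3 -m crank '[[0,-0.003,0.007,1,4,6,0.1],[0,0,0,0,0,0,0.1]]'; python3 - <<'E'
from h import *
tgt([.528,.031,.236],.075)
p=shot("wrist","w9.png")
E
```

```text
t: 14.07
tool_pos: [0.5281, 0.0325, 0.2589]
tool_rot: [-3.139, -0.121, 0.003]
contact_force: [-0.6, 1.1, 0.2]
opening: 0.0387
t 14.07 pos [0.5281 0.0325 0.2589] F [-0.6  1.1  0.2] open 0.0387
turn [-0.     0.002  0.002] shift mm (tool) [-0.2  1.5 22.9] world [ -0.1  -1.5 -22.9]
```

View pics/w9.png

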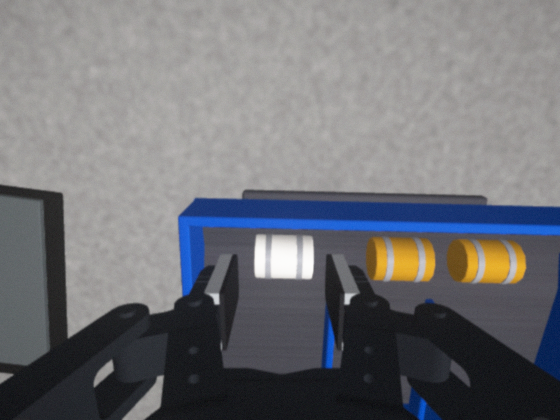

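```bash
python3 -m crank '[[0,0,0,0,1,12,0.1],[0,0,0,0,0,9,0.1],[0,0,0,0,0,4,0.1],[0,0,0,0,0,0,0.1]]'; python3 - <<'E'
from h import *
tgt([.528,.031,.234],.075)
p=shot("wrist","w10.png")
E
```

```text
t: 14.45
tool_pos: [0.5294, 0.032, 0.2356]
tool_rot: [-3.139, -0.123, -0.008]
contact_force: [-0.8, -0.7, -0.3]
opening: 0.0383
t 14.45 pos [0.5294 0.032  0.2356] F [-0.8 -0.7 -0.3] open 0.0383
turn [ 0.    -0.005  0.003] shift mm (tool) [-1.5  0.8  1.6] world [-1.4 -1.  -1.6]
```

View pics/w10.png

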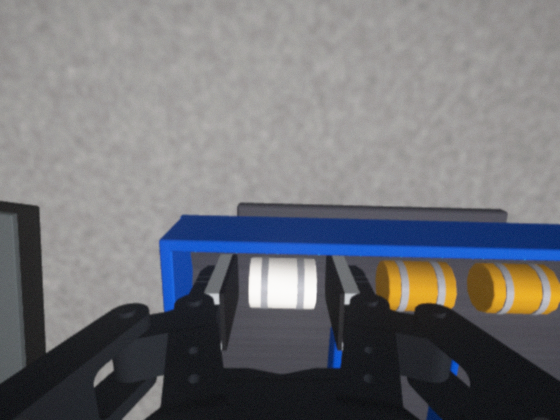

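```bash
python3 -m crank '[[0,0,0,0,0,2,0.1],[0,0,0,0,0,0,0.5],[0,0,0,0,0,0,1],[0,0,0,0,0,0,1],[0,0,0,0,0,0,1],[0,0,0,0,0,-4,1],[0,0,0,0,0,-15,1],[0,0,0,0,0,-20,1]]' 40; python3 - <<'E'
from h import *
tgt([.40,-.281,.30],.075)
p=shot("wrist","w11.png")
E
```

```text
t: 15.17
tool_pos: [0.5278, 0.0318, 0.2703]
tool_rot: [-3.138, -0.122, 0.004]
contact_force: [0.6, -0.4, -0.1]
opening: 0.0271
t 15.17 pos [0.5278 0.0318 0.2703] F [ 0.6 -0.4 -0.1] open 0.0271
turn [-0.001  0.002  0.003] shift mm (tool) [-151.8  301.9  -29.7] world [-127.8 -312.8   29.7]
```

View pics/w11.png

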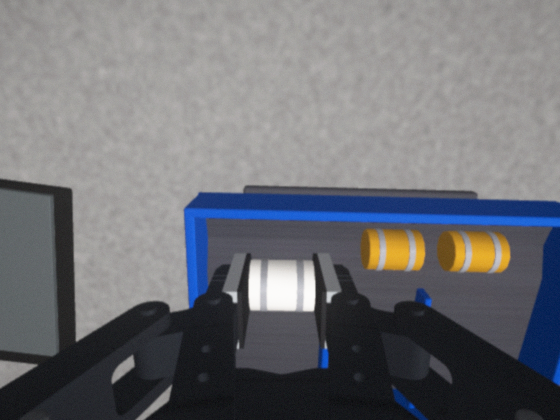

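```bash
python3 -m crank '[[0,0,0,0,0,-30,1],[0,0,0,-12,25,-15,1],[0,0,0,-18,34,0,1],[0,0,0,-18,34,0,1],[0,0,0,-18,34,0,1],[0,0,0,-18,34,0,1],[0,0,0,-18,34,0,1],[0,0,0,-18,34,0,1]]';python3 - <<'E'
from h import *
tgt([.39,-.281,.25],.075)
E
```

```text
t: 15.88
tool_pos: [0.4278, -0.2098, 0.3275]
tool_rot: [3.133, 0.146, 0.035]
contact_force: [0.4, -0.2, 0.5]
opening: 0.0267
t 15.88 pos [ 0.4278 -0.2098  0.3275] F [ 0.4 -0.2  0.5] open 0.0267
turn [ 0.006 -0.022  0.018] shift mm (tool) [-46.   66.9  77. ] world [-37.8 -71.2 -77.5]
```

```bash
python3 -m crank '[[0.006,-0.022,0.018,-20,32,0,1],[0,0,0,-18,28,0,1],[0,0,0,-5,5,0,1],[0,0,0,0,0,0,1]]';python3 - <<'E'
from h import *
tgt([.39,-.281,.20],.075)
p=shot("wrist","w12.png")
E
```

```text
t: 16.22
tool_pos: [0.3853, -0.2866, 0.3286]
tool_rot: [3.135, 0.102, 0.003]
contact_force: [-0.1, 0.1, -0.4]
opening: 0.0265
t 16.22 pos [ 0.3853 -0.2866  0.3286] F [-0.1  0.1 -0.4] open 0.0265
turn [ 0.005 -0.002 -0.01 ] shift mm (tool) [  4.9  -5.9 128.6] world [   4.7    5.6 -128.6]
```

View pics/w12.png

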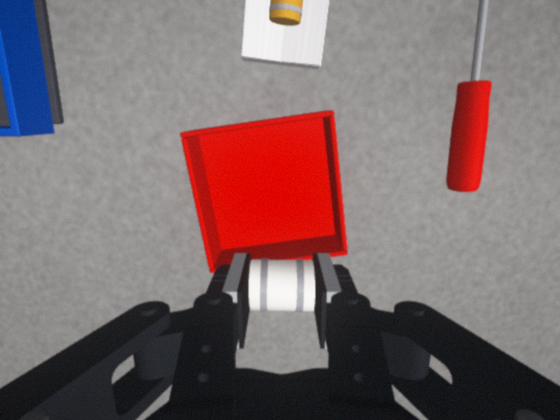

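```bash
python3 - <<'E'
from h import *
p=shot("wrist")
print(np.round(back(p,[(182,132),(333,112),(347,254),(210,270)],.045),3), np.round(back(p,[(182,132),(333,112),(347,254),(210,270)],.045).mean(0),3))
tgt([.39,-.281,.20],.075)
E
```

```text
[[ 0.436 -0.213  0.045]
 [ 0.457 -0.319  0.045]
 [ 0.352 -0.341  0.045]
 [ 0.331 -0.234  0.045]] [ 0.394 -0.277  0.045]
t 16.32 pos [ 0.3863 -0.2851  0.3285] F [ 0.3  0.8 -0.8] open 0.0267
turn [ 0.005 -0.002 -0.007] shift mm (tool) [  3.7  -4.4 128.5] world [   3.7    4.1 -128.5]
```

```bash
python3 -m crank '[[0,0,-0.06,6,-6,35,1],[0,0,-0.06,0,0,36,1],[0,0,0,0,0,36,1],[0,0,0,0,0,14,1],[0,0,0,0,0,4,1]]';python3 - <<'E'
from h import *
tgt([.393,-.279,.20],.2)
E
```

```text
t: 16.73
tool_pos: [0.3985, -0.2745, 0.2042]
tool_rot: [3.113, 0.318, 0.019]
contact_force: [-0.2, 0.2, -0.7]
opening: 0.0269
t 16.73 pos [ 0.3985 -0.2745  0.2042] F [-0.2  0.2 -0.7] open 0.0269
turn [ 0.014 -0.011  0.004] shift mm (tool) [-6.3  3.3  4.2] world [-5.5 -4.5 -4.2]
```

```bash
python3 -m crank '[[0.01,-0.01,0,-5,3,6,0.1],[0,0,0,0,0,0,0.1],[0,0,0,0,0,0,0.1],[0,0,0,0,0,-20,0.1],[0,0,0,0,0,-40,0.1],[0,0,0,0,0,-40,0.1],[0,0,0,0,0,-20,0.1]]';python3 - <<'E'
from h import *
tgt([.54,-.281,.32],1.53)
p=shot("wrist","w13.png"); p=shot("scene","sc13.png")
for n in "spare","black","white","rack","reject":
  print([(n,np.round(d["centre"],3),round(d["confidence"],2)) for d in spotter.mark_of(n,p)])
for n in "spare","black":
  for d in spotter.outline_of(n,p)[:2]: print(n,round(d["confidence"],2),[np.round(x,1) for x in rect(p,d["region"],.037)])
E
```

```text
t: 17.32
tool_pos: [0.3949, -0.2742, 0.3201]
tool_rot: [-3.119, -0.329, 0.008]
contact_force: [1.2, -1.0, 0.5]
opening: 0.0382
t 17.32 pos [ 0.3949 -0.2742  0.3201] F [ 1.2 -1.   0.5] open 0.0382
turn [-0.008  0.    -1.32 ] shift mm (tool) [140.5  36.9  -0.7] world [ 1.451e+02 -6.800e+00 -1.000e-01]
[('spare', array([ 0.532, -0.283,  0.032]), 0.56)]
[('black', array([ 0.607, -0.289,  0.036]), 0.47)]
[('white', array([ 0.77 ,  0.251, -0.004]), 0.6), ('white', array([ 0.392, -0.272,  0.012]), 0.43)]
[('rack', array([ 0.569, -0.286, -0.   ]), 0.79)]
[('reject', array([ 0.392, -0.281,  0.   ]), 0.78), ('reject', array([ 0.765, -0.207, -0.003]), 0.71)]
spare 0.58 [array([ 531.2, -284.2]), array([24.4, 42.7]), np.float64(84.0)]
spare 0.33 [array([ 579.4, -289.1]), array([ 62.5, 160.5]), np.float64(87.1)]
black 0.57 [array([ 609.1, -287. ]), array([21.4, 37.8]), np.float64(87.6)]
```

View pics/w13.png

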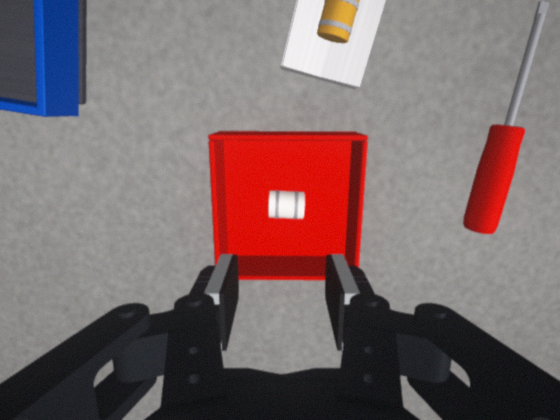

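```bash
python3 -m crank '[[0,0,-0.12,38,5,0,0.1],[0,0,-0.12,38,8,0,0.1],[0,0,-0.12,30,12,0,0.1],[0,0,-0.12,0,0,0,0.1],[0,0,-0.12,0,0,0,0.1],[0,0,-0.12,0,0,0,0.1],[0,0,-0.12,0,0,0,0.1],[0,0,-0.12,0,0,0,0.1]]';python3 - <<'E'
from h import *
print(ctrl.get_obs()["q"])
tgt([.53,-.284,.30],1.53)
E
```

```text
t: 18.43
tool_pos: [0.5057, -0.2606, 0.2972]
tool_rot: [-2.56, -1.756, 0.018]
contact_force: [-0.5, 0.2, 0.2]
opening: 0.0387
[-0.60702646  0.02041436  1.83136967  0.00215739  1.32846855 -0.23903229]
t 18.43 pos [ 0.5057 -0.2606  0.2972] F [-0.5  0.2  0.2] open 0.0387
turn [-0.035 -0.017 -0.328] shift mm (tool) [-13.   30.9  -4.1] world [ 24.3 -23.4   2.8]
```

```bash
python3 -m crank '[[-0.02,-0.01,-0.11,-5,15,0,0.1],[-0.015,-0.007,-0.11,-6,12,0,0.1],[0,0,-0.105,-2,2,0,0.1],[0,0,0,0,0,0,0.1]]';python3 - <<'E'
from h import *
tgt([.53,-.284,.25],1.53)
p=shot("wrist","w14.png")
for d in spotter.outline_of("spare",p)[:2]: print(round(d["confidence"],2),[np.round(x,1) for x in rect(p,d["region"],.036)])
print([(np.round(d["centre"],3),round(d["confidence"],2)) for d in spotter.mark_of("spare",p)])
E
```

```text
t: 18.77
tool_pos: [0.5297, -0.2815, 0.2899]
tool_rot: [-2.242, -2.189, 0.006]
contact_force: [0.5, 0.2, -0.2]
opening: 0.0386
t 18.77 pos [ 0.5297 -0.2815  0.2899] F [ 0.5  0.2 -0.2] open 0.0386
turn [-0.009 -0.003  0.017] shift mm (tool) [-2.6  0.7 39.9] world [  0.3  -2.5 -39.9]
0.63 [array([ 528.1, -280.9]), array([22.4, 29.6]), np.float64(88.8)]
[(array([ 0.525, -0.283,  0.035]), 0.72)]
```

View pics/w14.png

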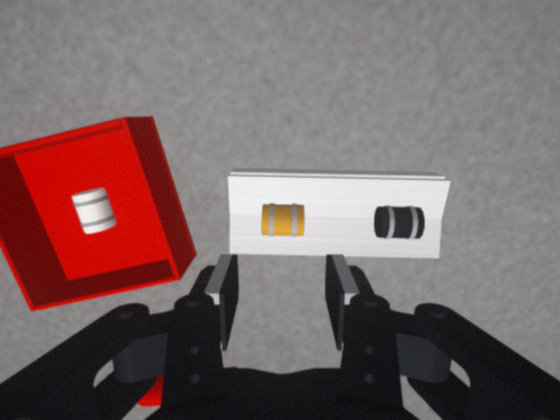

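```bash
python3 -m crank '[[-0.009,-0.003,0.017,0,-1,35,0.1],[0,0,0,0,0,30,0.1],[0,0,0,0,0,0,0.1]]';python3 - <<'E'
from h import *
tgt([.528,-.2815,.202],1.53)
p=shot("wrist","w15.png")
E
```

```text
t: 19.17
tool_pos: [0.5287, -0.2811, 0.2266]
tool_rot: [2.273, 2.159, 0.003]
contact_force: [-1.3, 0.5, 0.3]
opening: 0.0383
t 19.17 pos [ 0.5287 -0.2811  0.2266] F [-1.3  0.5  0.3] open 0.0383
turn [ 0.006  0.004 -0.011] shift mm (tool) [-0.4 -0.8 24.6] world [ -0.7  -0.4 -24.6]
```

View pics/w15.png

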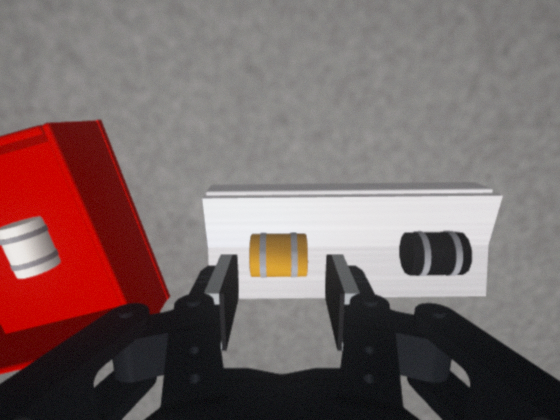

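```bash
python3 -m crank '[[0,0,-0.01,0,-1.5,14,0.1],[0,0,0,0,0,9,0.1],[0,0,0,0,0,3,0.1],[0,0,0,0,0,0,0.1]]';python3 - <<'E'
from h import *
tgt([.528,-.2815,.202],1.53)
p=shot("wrist","w16.png")
E
```

```text
t: 19.55
tool_pos: [0.5291, -0.2822, 0.2056]
tool_rot: [2.257, 2.164, 0.005]
contact_force: [-0.2, 0.2, 1.1]
opening: 0.0384
t 19.55 pos [ 0.5291 -0.2822  0.2056] F [-0.2  0.2  1.1] open 0.0384
turn [ 0.013  0.008 -0.001] shift mm (tool) [ 0.6 -1.2  3.6] world [-1.1  0.7 -3.6]
```

View pics/w16.png

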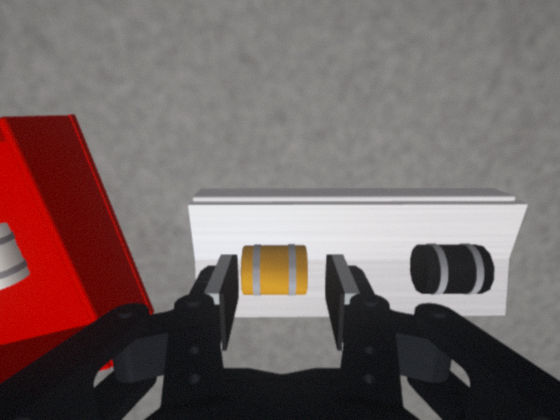

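```bash
python3 -m crank '[[0.01,0.006,0,4,-3,3,0.1],[0,0,0,0,0,0,0.1]]';python3 - <<'E'
from h import *
tgt([.528,-.2815,.202],1.53)
p=shot("wrist","w17.png")
E
```

```text
t: 19.77
tool_pos: [0.5269, -0.2783, 0.2044]
tool_rot: [2.264, 2.17, 0.002]
contact_force: [-0.4, 1.2, -0.4]
opening: 0.0385
t 19.77 pos [ 0.5269 -0.2783  0.2044] F [-0.4  1.2 -0.4] open 0.0385
turn [ 0.005  0.003 -0.002] shift mm (tool) [-3.1  1.2  2.4] world [ 1.1 -3.2 -2.4]
```

View pics/w17.png

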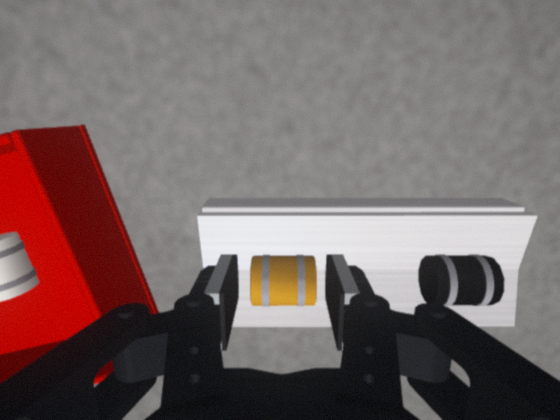

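Centred (251–316, rows 255–306). Lower a touch, grip, lift.

```bash
python3 -m crank '[[0,0,0,0,0,3,0.1],[0,0,0,0,0,0,0.5],[0,0,0,0,0,0,1],[0,0,0,0,0,0,1],[0,0,0,0,0,0,1],[0,0,0,0,0,-5,1],[0,0,0,0,0,-20,1],[0,0,0,0,0,-40,1]]' 40; python3 - <<'E'
from h import *
tgt([.529,.025,.30],.075)
p=shot("wrist","w18.png")
E
```

```text
t: 20.48
tool_pos: [0.524, -0.2765, 0.2598]
tool_rot: [-2.262, -2.168, 0.003]
contact_force: [-0.2, -1.4, -1.4]
opening: 0.0269
t 20.48 pos [ 0.524  -0.2765  0.2598] F [-0.2 -1.4 -1.4] open 0.0269
turn [-0.009  0.002  1.453] shift mm (tool) [301.6  -8.1 -38.8] world [  5.  301.5  40.2]
```

View pics/w18.png

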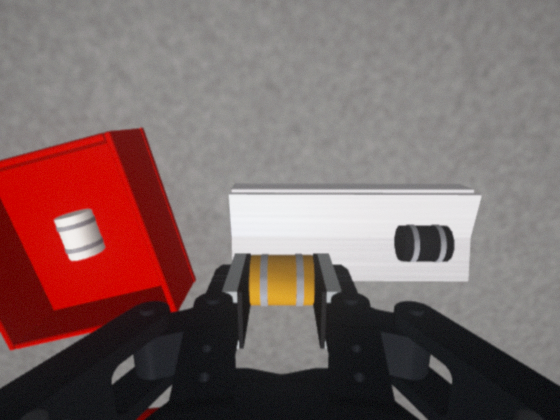

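```bash
python3 -m crank '[[0,0,0.12,0,0,-25,1],[0,0,0.12,0,0,-25,1],[0,0,0.12,0,0,0,1],[0,0,0.12,0,0,0,1],[0,0,0.12,0,0,0,1],[0,0,0.12,0,0,0,1],[0,0,0.12,0,0,0,1],[0,0,0.12,0,0,0,1]]'; python3 -m crank '[[0,0,0.12,0,0,0,1],[0,0,0.12,0,0,0,1],[0,0,0.12,0,0,0,1],[0,0,0.12,0,0,0,1],[0,0,0,0,0,0,1]]'; python3 - <<'E'
from h import *
tgt([.5285,-.02,.31],.075)
E
```

```text
t: 21.2
tool_pos: [0.5286, -0.2794, 0.3368]
tool_rot: [3.01, 0.818, 0.029]
contact_force: [0.0, -0.4, -0.2]
opening: 0.0271
t: 21.62
tool_pos: [0.5288, -0.2797, 0.3398]
tool_rot: [3.121, 0.045, 0.043]
contact_force: [0.8, 0.4, -0.2]
opening: 0.0267
t 21.62 pos [ 0.5288 -0.2797  0.3398] F [ 0.8  0.4 -0.2] open 0.0267
turn [ 0.021 -0.027 -0.046] shift mm (tool) [   6.4 -260.1   24.7] world [ -0.3 259.7 -29.8]
```

```bash
python3 -m crank '[[0.021,-0.027,-0.046,2,-36,0,1],[0,0,0,3,-38,0,1],[0,0,0,3,-38,0,1],[0,0,0,3,-38,0,1],[0,0,0,3,-38,0,1],[0,0,0,3,-38,0,1],[0,0,0,3,-38,0,1],[0,0,0,1,-20,0,1]]'; python3 - <<'E'
from h import *
tgt([.5285,.031,.26],.075)
E
```

```text
t: 22.28
tool_pos: [0.5274, 0.0109, 0.3424]
tool_rot: [3.135, 0.145, 0.011]
contact_force: [-0.5, 0.2, -0.4]
opening: 0.0268
t 22.28 pos [0.5274 0.0109 0.3424] F [-0.5  0.2 -0.4] open 0.0268
turn [ 0.004 -0.007  0.017] shift mm (tool) [  2.4 -20.2  82.4] world [  1.1  20.1 -82.4]
```

```bash
python3 -m crank '[[0.004,-0.007,0.017,2,-16,20,1],[0,0,0,0,-2,30,1],[0,0,0,0,0,25,1],[0,0,0,0,0,0,1]]'; python3 - <<'E'
from h import *
tgt([.5285,.031,.235],.075)
p=shot("wrist","w19.png")
E
```

```text
t: 22.62
tool_pos: [0.5287, 0.0361, 0.2705]
tool_rot: [-3.137, -0.153, -0.017]
contact_force: [-0.2, -0.6, -1.7]
opening: 0.0269
t 22.62 pos [0.5287 0.0361 0.2705] F [-0.2 -0.6 -1.7] open 0.0269
turn [-0.    -0.011  0.022] shift mm (tool) [-1.1  5.  35.5] world [ -0.2  -5.1 -35.5]
```

View pics/w19.png

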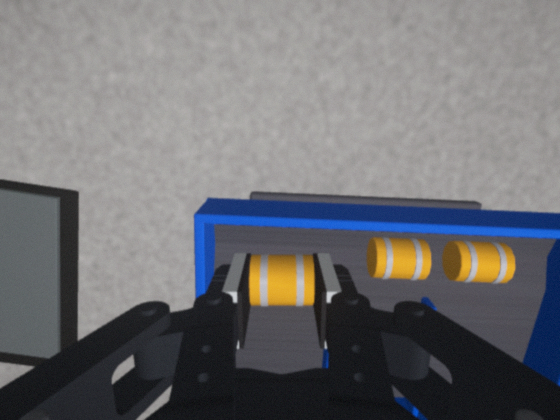

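```bash
python3 -m crank '[[0,-0.011,0.02,0,5,14,1],[0,0,0,0,0,12,1],[0,0,0,0,0,5,1],[0,0,0,0,0,2,1],[0,0,0,0,0,0,1]]'; python3 - <<'E'
from h import *
tgt([.5285,.031,.235],.075)
E
```

```text
t: 23.08
tool_pos: [0.5329, 0.0286, 0.2427]
tool_rot: [3.138, 0.119, 0.016]
contact_force: [1.5, 0.3, 0.1]
opening: 0.0269
t 23.08 pos [0.5329 0.0286 0.2427] F [1.5 0.3 0.1] open 0.0269
turn [ 0.002 -0.01   0.001] shift mm (tool) [-4.3 -2.8  7.6] world [-4.4  2.4 -7.7]
```

```bash
python3 -m crank '[[0,-0.01,0,-4,-2.5,4,1],[0,0,0,-1,0,3,1],[0,0,0,0,0,0,1]]'; python3 - <<'E'
from h import *
tgt([.5285,.031,.235],.075)
E
```

```text
t: 23.33
tool_pos: [0.528, 0.0303, 0.2365]
tool_rot: [3.137, 0.118, 0.003]
contact_force: [0.2, -0.0, 0.2]
opening: 0.0267
t 23.33 pos [0.528  0.0303 0.2365] F [ 0.2 -0.   0.2] open 0.0267
turn [ 0.002 -0.002  0.   ] shift mm (tool) [ 0.5 -0.7  1.5] world [ 0.5  0.7 -1.5]
```

```bash
python3 -m crank '[[0,0,0,0.5,0,2,1],[0,0,0,0,0,1,1]]'; python3 -m crank '[[0,0,0,0,0,0,0.5],[0,0,0,0,0,0,0.1],[0,0,0,0,0,0,0.1],[0,0,0,0,0,0,0.1]]'; python3 - <<'E'
from h import *
tgt([.5285,.031,.235],.075)
p=shot("wrist","w20.png")
E
```

```text
t: 23.5
tool_pos: [0.5291, 0.0304, 0.2353]
tool_rot: [3.137, 0.118, 0.005]
contact_force: [-2.5, -0.0, 5.1]
opening: 0.0266
t: 23.83
tool_pos: [0.5296, 0.0305, 0.2365]
tool_rot: [3.136, 0.119, 0.008]
contact_force: [0.9, 0.8, 0.1]
opening: 0.0384
t 23.83 pos [0.5296 0.0305 0.2365] F [0.9 0.8 0.1] open 0.0384
turn [ 0.003 -0.005  0.001] shift mm (tool) [-1.  -0.6  1.5] world [-1.1  0.5 -1.5]
```

View pics/w20.png

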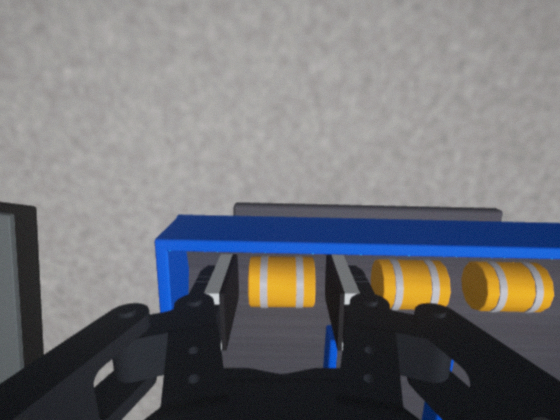

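Spare lies in the trough, released. Rise straight up and check.

```bash
python3 -m crank '[[0,0,0,0,0,-10,0.1],[0,0,0,0,0,-25,0.1],[0,0,0,0,0,-40,0.1],[0,0,0,0,0,-40,0.1],[0,0,0,0,0,-10,0.1],[0,0,0,0,0,0,0.1]]'; python3 - <<'E'
from h import *
p=shot("wrist","w21.png")
for d in spotter.outline_of("bronze_a",p)[:3]+spotter.outline_of("spare",p)[:3]: print(round(d["confidence"],2),[np.round(x,1) for x in rect(p,d["region"],.068)])
print([(q,np.round(d["centre"],3),round(d["confidence"],2)) for q in ("trough","rim","stand") for d in spotter.mark_of(q,p)])
tgt([.5285,.031,.235],.075)
p=shot("side","s21.png")
E
```

```text
t: 24.38
tool_pos: [0.5277, 0.031, 0.3659]
tool_rot: [3.137, 0.119, -0.002]
contact_force: [0.2, 0.7, -0.1]
opening: 0.0382
0.67 [array([531.8, -69.1]), array([23.5, 36.6]), np.float64(1.8)]
0.64 [array([530.4, -26.4]), array([22.1, 32.5]), np.float64(4.4)]
0.54 [array([ 422.9, -197.3]), array([106.2,  51.3]), np.float64(16.5)]
0.82 [array([527.3,  30.1]), array([22.8, 28.6]), np.float64(4.4)]
0.35 [array([487.2, -26.2]), array([144.1, 211. ]), np.float64(3.0)]
[('trough', array([ 0.53 , -0.022,  0.055]), 0.56), ('rim', array([ 0.489, -0.025,  0.083]), 0.88), ('stand', array([ 0.49 , -0.02 , -0.002]), 0.83), ('stand', array([ 0.527, -0.022,  0.05 ]), 0.43)]
t 24.68 pos [0.5265 0.031  0.3594] F [ 1.  -0.3  0.4] open 0.0385
turn [0.    0.012 0.001] shift mm (tool) [3.400e+00 1.000e-01 1.244e+02] world [   2.    -0.  -124.4]
```

View pics/w21.png

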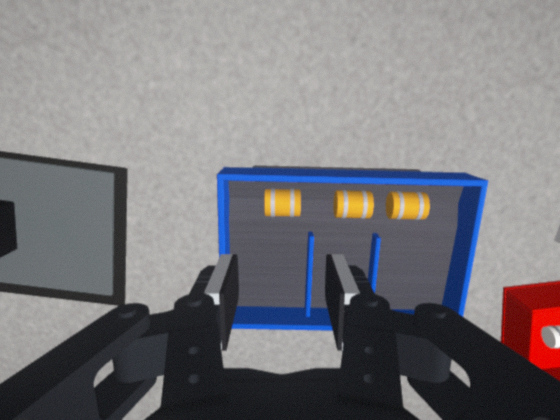

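View pics/s21.png

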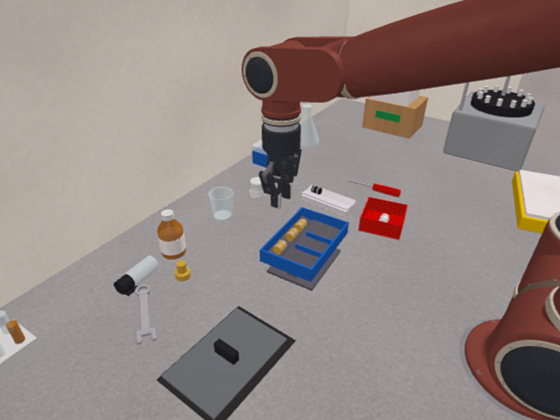

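```bash
python3 -c "
from station import ctrl
o=ctrl.get_obs(); print(o['t'],o['dq'].round(3)); print(ctrl.finish_job())"
```

```text
24.7333 [ 0.001 -0.002 -0.008 -0.002  0.002 -0.   ]
the job is handed in; nothing more can be done
None
```

The job is finished and was handed in at t = 24.7 s; no verdict was reported.

**What I did**
- I pressed the lid's far edge with closed fingertips. The dish rocked, all three elements rolled into the trough, and it came back level with the lid still on.
- I lifted the lid by its knob and laid it flat on the mat, knob up.
- I put the white element in the red bin.
- I laid the brass spare in the trough where the white one had been.

**What the last checks showed**
- **Trough:** the spare and both brass elements lie in a line on it, at x about 0.527 to 0.532 m. That is within about 3 mm of the trough line, with axes along the line to within a few degrees.
- **Dish:** it stood level in the final side picture.
- **Lid:** its centre measured about 5 mm from the mat's centre.
- **White element:** it is visible in the bin.
- **Other objects:** the black element and everything I could see in the pictures looked unmoved, judged by eye only.
- **Robot:** the gripper is clear, about 125 mm above where it released the spare.

**What did not go quite as intended**
- While pressing, the lid crept about 5 mm towards the far side. It stayed within the 20 mm limit.
- I judged the tilt from the pictures and the force (about 10 N) and did not read the dish joint. I estimate it was at or near the 0.30 rad stop.
- When setting the lid down, one side seems to have touched first. I corrected the tilt and it then seated with about 24 N of push.

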